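# Feel out the blind hole of a tube adapter and present it hole-up

## Robot

A 6-joint arm with a two-finger parallel gripper is mounted at the origin on the work surface. World frame = base frame: x ahead of the robot, y to its left, z up, the work surface at z = 0. Lengths are in mm, angles in degrees, forces in N, time in s.
With the tool pointing down it reaches from about 300 to 850 mm from the base axis. Payload 4.2 kg.
Tool frame: the origin (TCP) lies at the very end of the fingers, on their centre line; the grasp point (between the pads) lies 19 mm behind it; z points along the fingers, y is the direction in which the jaws open and shut (so a half turn about z gives the same grasp; the last joint's range is limited). The gripper opens to 91 mm and grips with 3 to 60 N. Pads are 32 mm wide; open, the fingers measure 118 mm over their backs; the gripper's body (76 mm by 178 mm) begins 60 mm behind the grasp point.
Start: joints at [63.426, 18.312, 89.639, -0, 72.044, -1.146], TCP at [246.895, 519.313, 213.976] pointing down, gripper open.
Joint ranges: [-177.97, 177.97], [-48.28, 115.42], [12.27, 149.76], [-77.06, 257.06], [2.81, 150.46], [-146.56, 146.56]. Speed limits (degrees/s): [147.25, 147.25, 180, 180, 180, 180].

## Interface

Orientations are given as [roll, pitch, yaw] about the fixed x, y, z axes, in that order (R = Rz(yaw) Ry(pitch) Rx(roll)).
In Python, from workcell import env gives the robot as it stands. The module is installed in compiled form; this text tells all that it offers.
- The arm moves only by the tool arm_command, never from a script. Its argument "targets" is a list of rows, each a list of 5 numbers: the closure, from 0 (fully open) to 1 (shut), then the shift along the tool's x, y, z each as a share of 50 cm, from -1 to 1, then the turn about the tool's z as a share of pi/4 rad, from -1 to 1. A call has 1 to 8 rows; each row is the pose to reach, as a shift and turn from the pose measured when the call began, along the tool's axes at that moment; what a row does not reach only later rows make up. A row lasts 1/12 s, in which the tool goes at most 41.7 mm and 7.16 degrees, less where a joint would pass 70% of its speed; a pose out of reach is approached as far as the arm can. A call with a number of a shift or a turn outside -1 to 1 is refused whole. A call with a gripper value outside its range is refused whole. The fingers move at their own pace and stop on an object; "squeeze" is the grip in N (left out, the last holds). Time passes only in rows, so rows that repeat a pose let the fingers close. It gives the time, the measured TCP pose, the force and the opening at its end, in the units of the state.
- env.state(): the state, without advancing time (a new reading comes with each control period).
- env.grab_frame(name): name is "scene" or "top" or "wrist"; returns the picture (384x512x3 uint8, red, green, blue); there is no depth.
- env.camera_params(name): a dict with "camera_matrix" (3x3 intrinsics, pixels), "dist_coeffs" ([k1, k2, p1, p2, k3] as OpenCV has them; the pictures are not rectified), "R" (3x3) and "t" (3): a world point X has camera coordinates R X + t; the wrist camera has in their place "hand_eye" (4x4, takes a point from camera to tool coordinates, whose origin is the TCP and whose axes are the flange's). Camera axes: x right, y down, z forward; pixel columns grow to the right and rows downward; lengths in mm; the calibration is good to about 2 mm. A picture is of the moment at which its call begins: read the wrist's pose just before it. camera_params takes no time and is no camera call.
- env.job_done(): hands the job in, once; it reports no verdict.
The state is a dict: "time_s": time; "qpos": joint angles; "qvel": joint speeds; "effort": joint torques, N m; "ee_pos": TCP position; "ee_rot": TCP orientation; "force": force on the tool from outside, world axes, zero at the start; "torque": the same for the moment, N m; "gripper_width": finger opening in mm.
Only numpy, scipy, OpenCV 4.12 (cv2) and the standard library are available. Lean on these libraries where they do the work, as an engineer would, in place of code of your own. Each camera call takes 0.05 s, during which the arm holds its last target.

## Task

Wake the loader by pressing the green, then the yellow, then the blue key, one at a time and never the red one; then take the orange tube adapter, find its blind hole by feel by sliding it onto the steel feeler pin until the pin is at the bottom of the hole, draw it off and turn the adapter over so that the hole faces straight up. Finish while still holding it in the gripper, upright and still, about a hand's breadth above the middle of the round green loading plate, and leave everything else on the bench where it stands.

Things in the scene. Friction and masses are not known exactly. Their poses are not given: they have to be found in the camera images.
- adapter: The tube adapter: the only orange block on the bench, 60 mm long (its own x) and 36 x 36 mm across, square edges, about 0.1 kg, lying on one long side. A round blind hole, 19 mm wide and 40 mm deep, is bored along its length from the middle of its +x end; the -x end is closed and flat, all else looks alike. Origin: centre of the underside as it lies; x points along the block towards the hole end, z is up as it lies.
- adapter_center (a point): Centre of the orange adapter block (18 mm above its origin as it lies); axes as adapter.
- hole_mouth (a point): Centre of the mouth of the adapter's blind hole, 30 mm from the block's centre; axes as adapter, so x points out of the hole.
- feeler: Fixed feeler stand: upright yellow post, 24 mm deep, 28 mm wide, 92 mm tall, on a grey foot (90 x 60 x 8 mm, from 25 mm in front of the post's front face to 65 mm behind it). From its front face a level round steel pin, 8 mm thick and 55 mm long, sticks out along the stand's -x, roughly towards the robot, its axis 80 mm above the bench. Origin: on the bench under the front face.
- pin_tip (a point): Free end of the feeler pin, on its axis, 80 mm above the bench; axes as feeler (the pin points along -x).
- plate_top (a point): Centre of the top of the fixed round green loading plate with a white ring, 90 mm across, 4 mm thick, on the bench.
- key_green (a joint): Travel of the green spring key: 0 m up, 0.006 m fully down (about 5 N, springs back). Round cap 26 mm across on a black housing; the four keys (green, yellow, blue, red) stand on a white console, 170 x 170 x 30 mm, in a square 66 mm apart, in an order that changes.
- key_green_top (a point): Centre of the top of the green key's cap (moves with it); it is pressed straight down.
- key_yellow (a joint): Travel of the yellow spring key: 0 m up, 0.006 m fully down (about 5 N, springs back). Round cap 26 mm across on a black housing; the four keys (green, yellow, blue, red) stand on a white console, 170 x 170 x 30 mm, in a square 66 mm apart, in an order that changes.
- key_yellow_top (a point): Centre of the top of the yellow key's cap (moves with it); it is pressed straight down.
- key_blue (a joint): Travel of the blue spring key: 0 m up, 0.006 m fully down (about 5 N, springs back). Round cap 26 mm across on a black housing; the four keys (green, yellow, blue, red) stand on a white console, 170 x 170 x 30 mm, in a square 66 mm apart, in an order that changes.
- key_blue_top (a point): Centre of the top of the blue key's cap (moves with it); it is pressed straight down.
- key_red (a joint): Travel of the red spring key: 0 m up, 0.006 m fully down (about 5 N, springs back). Round cap 26 mm across on a black housing; the four keys (green, yellow, blue, red) stand on a white console, 170 x 170 x 30 mm, in a square 66 mm apart, in an order that changes.
- key_red_top (a point): Centre of the top of the red key's cap (moves with it); it is pressed straight down.
- beaker: Bystander, to be left alone: white open cup, 68 mm across, 85 mm tall. Origin: centre of its underside.
- reagent: Bystander, to be left alone: amber bottle with white cap, 60 mm across, 130 mm tall. Origin: centre of its underside.
- rack: Bystander, to be left alone: white tube rack with capped tubes, 70 x 200 mm, 108 mm tall. Origin: centre of its underside.
- dish: Bystander, to be left alone: shallow blue dish, 90 mm across, 16 mm tall. Origin: centre of its underside.
- marker: Bystander, to be left alone: black and blue marker pen lying along its x axis, 130 x 16 x 14 mm. Origin: centre of its underside.
- jar: Bystander, to be left alone: white jar with blue lid, 60 mm across, 70 mm tall. Origin: centre of its underside.
- pencup: Bystander, to be left alone: white pen pot with pens, 76 mm across, about 180 mm tall with the pens. Origin: centre of its underside.
- slipbox: Bystander, to be left alone: open cardboard box, 110 x 90 mm, 50 mm tall. Origin: centre of its underside.
Mind the look-alikes: they are no part of the job. Several things have the shape of the adapter; the one meant has the colours described above.

How it is judged (in metres and radians):
On the way, in this order (a step that is already met when the one before it is completed fails the run):
1. the green key is pressed down (4 mm or more) (value of joint key_green above 0.004 m), for 0.05 s.
2. the yellow key is pressed down (4 mm or more) (value of joint key_yellow above 0.004 m), for 0.05 s.
3. the blue key is pressed down (4 mm or more) (value of joint key_blue above 0.004 m), for 0.05 s.
4. the feeler pin stands at least 30 mm deep in the adapter's blind hole (x of pin_tip in the frame of adapter between -0.014 and 0 m and y of pin_tip in the frame of adapter between -0.01 and 0.01 m and z of pin_tip in the frame of adapter between 0.008 and 0.028 m), for 0.1 s.
At the end, for the whole second after the job is handed in: The gripper holds the adapter at rest, hole up within 0.3 rad of vertical, its centre within 45 mm sideways of the loading plate's centre and 75 to 300 mm above the bench, touching neither the feeler stand nor any bystander (angle between adapter's own x axis and vertical below 0.3 rad and horizontal distance between adapter_center and plate_top below 0.045 m and height (world z) of adapter_center between 0.075 and 0.3 m and contact force between the fingers and adapter above 1 N and contact force between adapter and feeler below 0.1 N and linear speed of adapter below 0.03 m/s and contact force between adapter and beaker below 0.1 N and contact force between adapter and reagent below 0.1 N and contact force between adapter and rack below 0.1 N and contact force between adapter and dish below 0.1 N and contact force between adapter and marker below 0.1 N and contact force between adapter and jar below 0.1 N and contact force between adapter and pencup below 0.1 N and contact force between adapter and slipbox below 0.1 N); the arm keeps its last pose, push and grip.
It fails at once if the red key is pressed (value of joint key_red above 0.003 m).
It fails at once if two keys are down together (value of joint each of key_green, key_yellow above 0.003 m or value of joint each of key_green, key_blue above 0.003 m or value of joint each of key_yellow, key_blue above 0.003 m).
It fails at once if a bystander is shifted more than 30 mm (distance of any of beaker, reagent, rack, dish, marker, jar, pencup, slipbox from where it was at the start of the episode above 0.03 m).
It fails at once if a bystander is tipped (angle between any of beaker, reagent, rack, dish, marker, jar, pencup, slipbox's own z axis and vertical above 0.4 rad).
It also fails if it takes over 72 s, if anything falls off the work surface, if the arm or the gripper's body presses on something with over 40 N, if the wrist force passes 120 N, or if a joint passes its speed limit or range.

## Working session

There is one attempt and no reset: what is moved stays moved. The work goes in short steps, Python scripts to look and compute and a tool call to move; the robot and the scene stay as the last step left them, time stands still between calls to the robot, and variables do not carry over. Pictures are saved under pics/ and viewed, and the job is handed in when it is done.

Besides the shell and the picture viewer there is one more tool, called after "Emit:" as name(argument=value, ...), one argument or row to a line, values as JSON. arm_command: Moves the arm, as the interface text tells. Shift numbers are shares of 50 cm and turn numbers shares of pi/4 rad, none past 1 either way. Its arguments: {"type":"object","properties":{"targets":{"type":"array"},"squeeze":{"type":"number"}},"required":["targets"]}

```bash
mkdir -p pics; python3 - <<'E'
from workcell import env
import cv2
s=env.state();print({k:s[k] for k in ['time_s','ee_pos','ee_rot','gripper_width','force']})
for n in ['scene','top','wrist']:
    cv2.imwrite(f'pics/{n}0.png',env.grab_frame(n)[:,:,::-1]);p=env.camera_params(n);print(n,p)
E
```

```text
{'time_s': 0.0, 'ee_pos': array([246.68075886, 518.8467528 , 213.13674859]), 'ee_rot': array([-1.79901464e+02,  9.67653365e-04,  1.54573718e+02]), 'gripper_width': 91.36182896375331, 'force': array([-0.7464802 , -0.64378249, -0.541717  ])}
scene {'camera_matrix': array([[456.15896718,   0.        , 266.28149278],
       [  0.        , 456.15896718, 180.6686552 ],
       [  0.        ,   0.        ,   1.        ]]), 'dist_coeffs': array([-0.15709777,  0.        ,  0.        ,  0.        ,  0.        ]), 'R': array([[ 0.29850672,  0.9543966 , -0.00456816],
       [ 0.79021008, -0.24983258, -0.5595996 ],
       [-0.53522123,  0.16343443, -0.82875052]]), 't': array([-178.49307902, -373.46546057, 2204.77054378])}
top {'camera_matrix': array([[452.70769613,   0.        , 255.06369938],
       [  0.        , 452.70769613, 189.85390874],
       [  0.        ,   0.        ,   1.        ]]), 'dist_coeffs': array([-0.11857693,  0.        ,  0.        ,  0.        ,  0.        ]), 'R': array([[-0.01316888, -0.99988729,  0.00721061],
       [-0.98917365,  0.01197303, -0.14626048],
       [ 0.14615766, -0.00905863, -0.98921983]]), 't': array([  18.72065777,  553.44853969, 1430.56448998])}
wrist {'camera_matrix': array([[313.30427521,   0.        , 254.8474907 ],
       [  0.        , 313.30427521, 193.28465934],
       [  0.        ,   0.        ,   1.        ]]), 'dist_coeffs': array([-0.08144888,  0.        ,  0.        ,  0.        ,  0.        ]), 'hand_eye': array([[ 2.72626419e-04, -9.63045029e-01, -2.69340302e-01,
         7.67626912e+01],
       [ 9.99999959e-01,  2.85418697e-04, -8.33387951e-06,
        -5.44003418e-02],
       [ 8.49006593e-05, -2.69340289e-01,  9.63045067e-01,
        -1.69831468e+02],
       [ 0.00000000e+00,  0.00000000e+00,  0.00000000e+00,
         1.00000000e+00]])}
```

View pics/scene0.png

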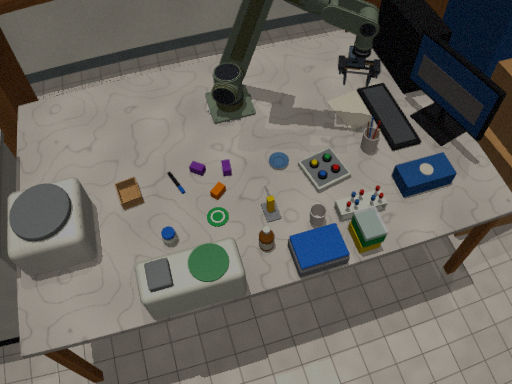

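View pics/top0.png

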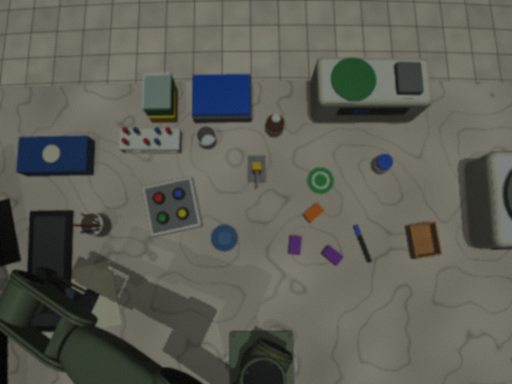

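View pics/wrist0.png

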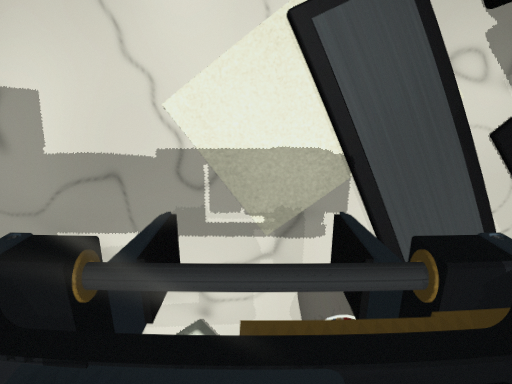

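The only orange block is at top (314,212) and scene (218,190). The purple blocks, at top (295,244) and (332,255), are the look-alikes. The feeler is at top (257,165), the plate at (320,180) and the console at (172,205). The arm isn't in the way of any of these. Next I'll enlarge crops to get pixel positions.

```bash
cat > h.py <<'E'
import numpy as np, cv2
from workcell import env
from scipy.spatial.transform import Rotation as Rn
def pose():
    s=env.state(); return np.array(s['ee_pos']),Rn.from_euler('xyz',s['ee_rot'],degrees=True).as_matrix()
def ray(cam,uv,ps=None):
    p=env.camera_params(cam)
    n=cv2.undistortPoints(np.array([[uv]],float),p['camera_matrix'],p['dist_coeffs'])[0,0]
    d=np.array([n[0],n[1],1.]);
    if cam=='wrist':
        P,R=ps if ps is not None else pose(); H=p['hand_eye']
        o=P+R@H[:3,3]; d=R@H[:3,:3]@d
    else:
        o=-p['R'].T@p['t']; d=p['R'].T@d
    return o,d/np.linalg.norm(d)
def onz(cam,uv,z,ps=None):
    o,d=ray(cam,uv,ps); return o+d*(z-o[2])/d[2]
def tri(*rs):
    A=np.zeros((3,3));b=np.zeros(3)
    for o,d in rs:
        M=np.eye(3)-np.outer(d,d);A+=M;b+=M@o
    X=np.linalg.solve(A,b);return X,[float(np.linalg.norm((np.eye(3)-np.outer(d,d))@(X-o))) for o,d in rs]
def proj(cam,X,ps=None):
    p=env.camera_params(cam)
    if cam=='wrist':
        P,R=ps if ps is not None else pose();H=p['hand_eye']
        c=H[:3,:3].T@(R.T@(np.array(X)-P)-H[:3,3])
        return cv2.projectPoints(c[None],np.zeros(3),np.zeros(3),p['camera_matrix'],p['dist_coeffs'])[0].ravel()
    return cv2.projectPoints(np.array([X],float),cv2.Rodrigues(p['R'])[0],p['t'],p['camera_matrix'],p['dist_coeffs'])[0].ravel()
def tool(dw):
    "world delta (mm) -> tool shares"
    P,R=pose(); return np.round(R.T@np.array(dw)/500,4)
def goto(X):
    P,R=pose(); return tool(np.array(X)-P)
def crop(img,x0,y0,w,h,k,f):
    cv2.imwrite(f,cv2.resize(img[y0:y0+h,x0:x0+w],None,fx=k,fy=k,interpolation=cv2.INTER_CUBIC))
E
python3 - <<'E'
from h import *
t=cv2.imread('pics/top0.png');s=cv2.imread('pics/scene0.png')
crop(t,140,140,210,120,3.8,'pics/tc.png');crop(s,180,140,180,100,4.4,'pics/sc.png')
E
```

```text
(no output)
```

View pics/tc.png

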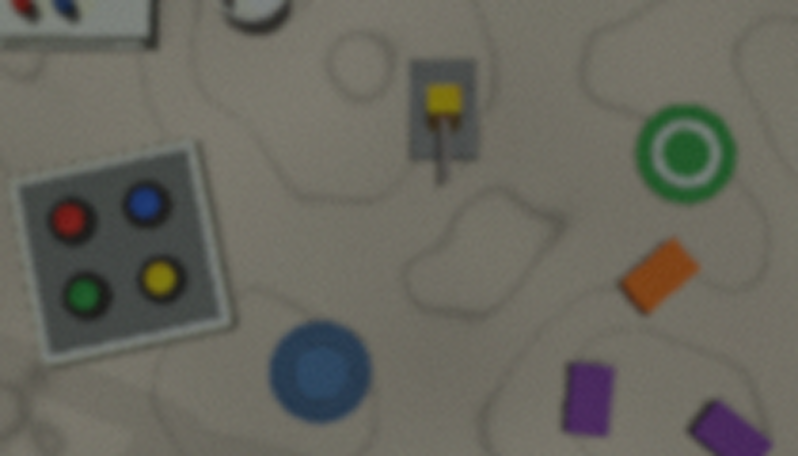

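View pics/sc.png

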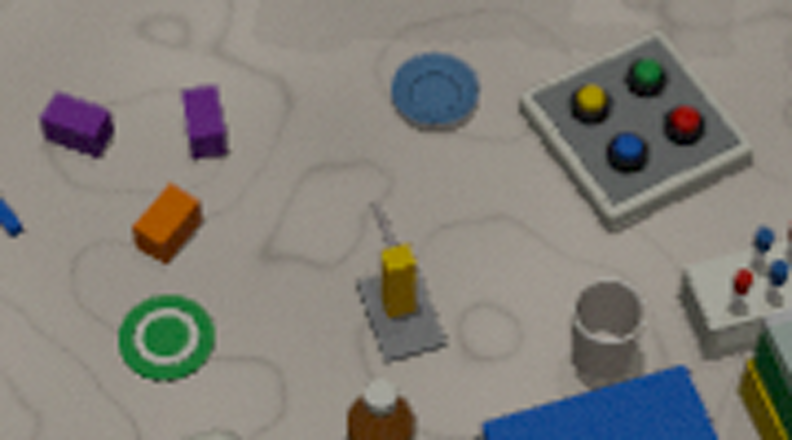

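Adapter: orange at tc crop (660,275) and sc crop (167,222). No hole is visible on the end facing the scene camera, so the wrist camera will settle which end it is. Key order in tc: red (70,218), blue (147,203), green (84,295), yellow (161,278).

```bash
python3 - <<'E'
from h import *
T=lambda x,y:(140+(x+.5)/3.8-.5,140+(y+.5)/3.8-.5)
S=lambda x,y:(180+(x+.5)/4.4-.5,140+(y+.5)/4.4-.5)
pts={'green':((84,292),(649,71)),'yellow':((161,275),(592,97)),'blue':((147,200),(628,147)),'red':((70,215),(686,120)),
'pintip':((441,184),(376,204)),'posttop':((444,98),(399,252)),'plate':((687,154),(167,337)),'adaptertop':((662,271),(174,212))}
for k,(a,b) in pts.items():
    X,e=tri(ray('top',T(*a)),ray('scene',S(*b)));print(k,X.round(1),np.round(e,1))
E
```

```text
green [469.9 314.5  47.8] [1.2 1.2]
yellow [483.6 249.   49.2] [1.4 1.4]
blue [548.1 261.8  46.9] [1.2 1.2]
red [535.8 327.2  47.6] [0.8 0.8]
pintip [554.5   9.4  73. ] [0.6 0.6]
posttop [623.6   7.8  95.7] [1.1 1.1]
plate [ 5.903e+02 -2.074e+02 -1.000e-01] [1.5 1.5]
adaptertop [ 483.5 -173.2   40.3] [4.6 4.6]
```

```bash
python3 -c "
from h import *
print(goto([440,300,190]))"
```

```text
[-0.5372 -0.2294  0.0469]
```

Emit:
arm_command(
  targets=[
    [1,-0.537,-0.229,0.047,0],
    [1,-0.537,-0.229,0.047,0],
    [1,-0.537,-0.229,0.047,0],
    [1,-0.537,-0.229,0.047,0],
    [1,-0.537,-0.229,0.047,0],
    [1,-0.537,-0.229,0.047,0],
    [1,-0.537,-0.229,0.047,0],
    [1,-0.537,-0.229,0.047,0],
  ],
  squeeze=20,
)

```text
time_s: 0.82
ee_pos: [443.6, 295.0, 189.1]
ee_rot: [-179.8, 0.1, 154.2]
force: [0.8, -0.1, -0.5]
gripper_width: 40.7
```

```bash
python3 - <<'E'
from h import *
s=env.state();print(s['time_s'],s['ee_pos'],s['ee_rot'],s['gripper_width'],s['qpos'])
cv2.imwrite('pics/w1.png',env.grab_frame('wrist')[:,:,::-1])
for k,p in dict(g=[469.9,314.5,48],y=[483.6,249,48],b=[548,262,48],r=[536,327,48]).items(): print(k,proj('wrist',p))
E
```

```text
0.8167 [443.6403838  294.99452713 189.114667  ] [-1.79772427e+02  1.41137706e-01  1.54235979e+02] 40.71917530529796 [ 32.53572266  15.59274581  97.31769226  -0.25996117  67.20923082
 -31.59902567]
g [281.95356587 200.25311613]
y [231.67378151 236.50897886]
b [267.97147426 279.46196896]
r [317.33378253 247.76742946]
```

View pics/w1.png

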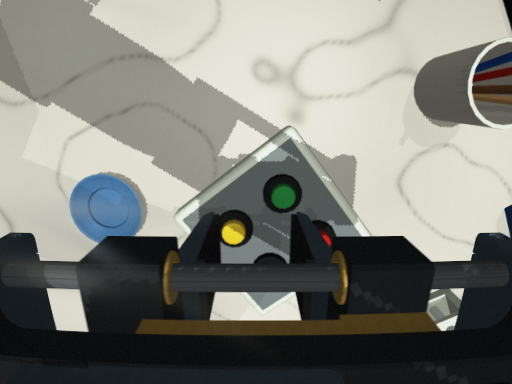

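The wrist view shows the green cap at (283,196) and the yellow at (234,233), within 4 px of prediction. The blue and red keys are partly behind the fingers.

```bash
python3 -c "
from h import *
print(onz('wrist',(283,195.5),48),onz('wrist',(234,232.5),48))
print(goto([472,314,70]))"
```

```text
[465.69273049 317.59623064  48.        ] [480.53054915 253.3584058   48.        ]
[-0.0397  0.057   0.2385]
```

Emit:
arm_command(
  targets=[
    [1,-0.044,0.054,0.1,0],
    [1,-0.044,0.054,0.18,0],
    [1,-0.044,0.054,0.255,0],
    [1,-0.044,0.054,0.265,0],
    [1,-0.044,0.054,0.265,0],
  ],
)

```text
time_s: 1.28
ee_pos: [470.3, 311.5, 52.4]
ee_rot: [-179.5, -0.3, 154.3]
force: [-0.8, 0.8, 1.7]
gripper_width: 3.2
```

```bash
python3 - <<'E'
from h import *
s=env.state();print(s['time_s'],s['ee_pos'],s['ee_rot'],s['gripper_width'],s['force'])
cv2.imwrite('pics/w2.png',env.grab_frame('wrist')[:,:,::-1])
print(goto([468,316,48]))
E
```

```text
1.2833 [470.27966652 311.47624028  52.4370588 ] [-179.46367579   -0.28883482  154.29293489] 3.2244064460552972 [-0.82110486  0.82428915  1.73704239]
[0.0099 0.0038 0.0142]
```

View pics/w2.png

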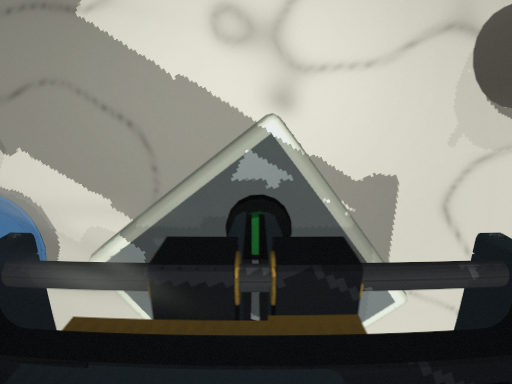

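The fingers sit centred over the green key, and its housing ring is visible around (258,215). Now I'll press.

Emit:
arm_command(
  targets=[
    [1,0.007,0.004,0.006,0],
    [1,0.007,0.004,0.012,0],
    [1,0.007,0.004,0.016,0],
    [1,0.007,0.004,0.018,0],
    [1,0.007,0.004,0.018,0],
  ],
)

```text
time_s: 1.75
ee_pos: [469.9, 316.6, 47.4]
ee_rot: [-179.8, -0.1, 154.3]
force: [-2.0, 3.3, 4.4]
gripper_width: 0.7
```

Emit:
arm_command(
  targets=[
    [1,0,0,0.006,0],
    [1,0,0,0.01,0],
    [1,0,0,0.012,0],
    [1,0,0,0.012,0],
  ],
)

```text
time_s: 2.08
ee_pos: [470.1, 316.7, 45.9]
ee_rot: [-179.9, -0.0, 154.3]
force: [-8.3, -1.8, 28.6]
gripper_width: 0.4
```

Contact started near z = 52 and it went hard at about 46 with 28 N, so the key is fully down. Lifting off and moving to yellow.

```bash
python3 -c "
from h import *
print(tool([0,0,30]),goto([483,251,76]),goto([483,251,53]))"
```

```text
[ 0.     -0.0001 -0.06  ] [-0.0803 -0.1072 -0.0602] [-0.0803 -0.1072 -0.0142]
```

Emit:
arm_command(
  targets=[
    [1,0,0,-0.04,0],
    [1,0,0,-0.06,0],
    [1,-0.08,-0.107,-0.06,0],
    [1,-0.08,-0.107,-0.06,0],
    [1,-0.08,-0.107,-0.04,0],
    [1,-0.08,-0.107,-0.016,0],
    [1,-0.08,-0.107,-0.016,0],
    [1,-0.08,-0.107,-0.016,0],
  ],
)

```text
time_s: 2.75
ee_pos: [482.4, 250.8, 53.1]
ee_rot: [-179.8, -0.1, 154.3]
force: [-0.4, 0.3, -0.7]
gripper_width: 0.5
```

```bash
python3 - <<'E'
from h import *
cv2.imwrite('pics/w3.png',env.grab_frame('wrist')[:,:,::-1])
s=env.state();print(s['ee_pos'],s['force'])
E
```

```text
[482.72817274 251.24032647  53.52388792] [0.24811646 0.44826647 0.65117247]
```

View pics/w3.png

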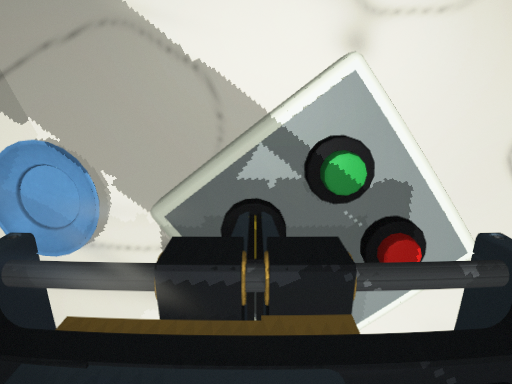

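Green at (345,173) has sprung back up, red is at (402,251), and the fingers are on the yellow key (255,228). Pressing yellow.

Emit:
arm_command(
  targets=[
    [1,0,0,0.008,0],
    [1,0,0,0.014,0],
    [1,0,0,0.02,0],
    [1,0,0,0.024,0],
    [1,0,0,0.026,0],
    [1,0,0,0.026,0],
  ],
)

```text
time_s: 3.3
ee_pos: [483.5, 251.9, 45.7]
ee_rot: [179.9, 0.1, 154.3]
force: [-7.4, -4.0, 35.7]
gripper_width: 0.2
```

```bash
python3 -c "
from h import *
print(goto([547.5,264.5,76]))"
```

```text
[-0.1045  0.0783 -0.0604]
```

Emit:
arm_command(
  targets=[
    [1,0,0,-0.04,0],
    [1,0,0,-0.06,0],
    [1,-0.104,0.078,-0.06,0],
    [1,-0.104,0.078,-0.06,0],
    [1,-0.104,0.078,-0.04,0],
    [1,-0.104,0.078,-0.016,0],
    [1,-0.104,0.078,-0.016,0],
    [1,-0.104,0.078,-0.016,0],
  ],
)

```text
time_s: 3.97
ee_pos: [546.1, 264.2, 52.8]
ee_rot: [-179.9, -0.0, 154.3]
force: [0.8, -0.0, 1.1]
gripper_width: 0.3
```

```bash
python3 - <<'E'
from h import *
cv2.imwrite('pics/w4.png',env.grab_frame('wrist')[:,:,::-1])
s=env.state();print(s['ee_pos'],s['force'])
E
```

```text
[546.42442446 264.42655544  53.44200299] [0.21411555 0.05873213 0.05947035]
```

View pics/w4.png

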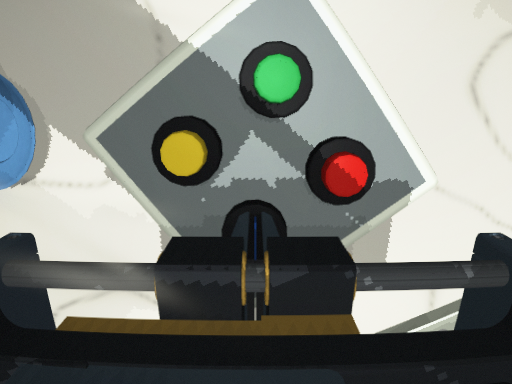

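Green, yellow and red are all up, and the fingers are over blue (255,228). Pressing blue.

Emit:
arm_command(
  targets=[
    [1,0,0,0.008,0],
    [1,0,0,0.014,0],
    [1,0,0,0.02,0],
    [1,0,0,0.023,0],
    [1,0,0,0.025,0],
    [1,0,0,0.025,0],
  ],
)

```text
time_s: 4.52
ee_pos: [547.0, 264.8, 45.9]
ee_rot: [179.9, 0.1, 154.3]
force: [-6.0, -3.2, 27.5]
gripper_width: 0.4
```

```bash
python3 -c "
from h import *
print(goto([460,-140,200]))"
```

```text
[-0.1944 -0.8044 -0.3098]
```

Emit:
arm_command(
  targets=[
    [1,0,0,-0.08,0],
    [0.5,0,0,-0.16,0],
    [0,0,0,-0.24,0],
    [0,0,-0.08,-0.31,0],
    [0,-0.05,-0.16,-0.31,0],
    [0,-0.1,-0.24,-0.31,0],
    [0,-0.15,-0.32,-0.31,0],
    [0,-0.194,-0.4,-0.31,0],
  ],
)

```text
time_s: 5.18
ee_pos: [544.9, 69.2, 201.0]
ee_rot: [179.8, 0.2, 154.4]
force: [1.5, 0.1, -0.7]
gripper_width: 44.2
```

```bash
python3 -c "
from h import *
print(goto([460,-140,200]))"
```

```text
[-0.0277 -0.4506  0.0007]
```

Emit:
arm_command(
  targets=[
    [0,-0.028,-0.08,0,0],
    [0,-0.028,-0.16,0,0],
    [0,-0.028,-0.24,0,0],
    [0,-0.028,-0.32,0,0],
    [0,-0.028,-0.4,0,0],
    [0,-0.028,-0.45,0,0],
    [0,-0.028,-0.45,0,0],
  ],
)

```text
time_s: 5.77
ee_pos: [457.7, -143.0, 200.2]
ee_rot: [179.9, 0.1, 154.1]
force: [-0.5, 1.1, -0.9]
gripper_width: 89.8
```

```bash
python3 - <<'E'
from h import *
s=env.state();print(s['ee_pos'],s['ee_rot'],s['qpos'])
im=env.grab_frame('wrist')[:,:,::-1]
cv2.imwrite('pics/w5.png',im)
E
```

```text
[ 457.70833996 -143.04380344  200.23804307] [1.79936295e+02 1.12911917e-01 1.54134517e+02] [-1.87638079e+01  1.02222722e+01  1.02881242e+02  5.36000575e-02
  6.67765738e+01 -8.29194711e+01]
```

View pics/w5.png

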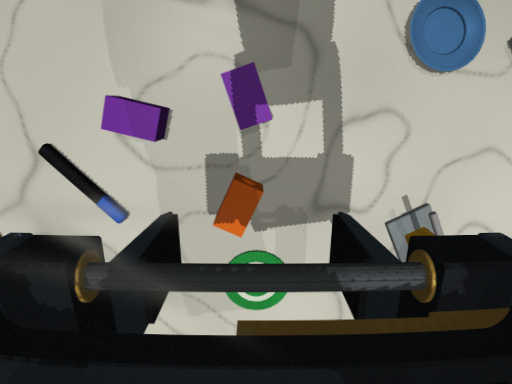

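```bash
python3 - <<'E'
from h import *
im=cv2.imread('pics/w5.png');crop(im,195,155,100,100,6,'pics/w5c.png')
E
```

```text
(no output)
```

View pics/w5c.png

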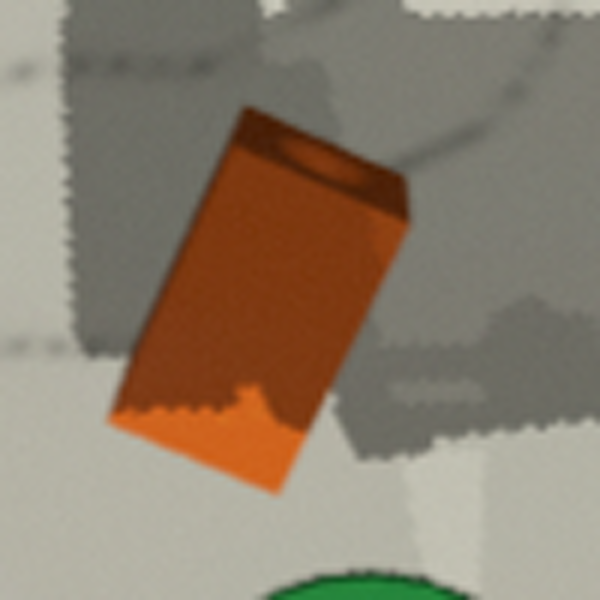

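The enlarged crop confirms the block is orange, with the dark hole on its upper end (crop 330,165), which faces the robot. Its top corners in the crop are (235,150), (408,220), (278,494) and (108,421).

```bash
python3 - <<'E'
from h import *
C=lambda x,y:(195+(x+.5)/6-.5,155+(y+.5)/6-.5)
c=[onz('wrist',C(*p),36)for p in [(235,150),(408,220),(278,494),(108,421)]]
for p in c:print(p.round(1))
print([np.linalg.norm(c[i]-c[(i+1)%4]).round(1) for i in range(4)])
m=sum(c)/4;x=(c[0]+c[1]-c[2]-c[3]);print('c',m,'yaw hole',np.degrees(np.arctan2(x[1],x[0])))
# proj to top, scene check
for cam in('top','scene'):print(cam,proj(cam,m))
print('pintip',onz('wrist',(405.5,196),80),'plate',onz('wrist',(256,280),4))
E
```

```text
[ 450.4 -162.3   36. ]
[ 476.1 -139.6   36. ]
[ 514.6 -185.6   36. ]
[ 487. -208.   36.]
[np.float64(34.3), np.float64(60.0), np.float64(35.5), np.float64(58.6)]
c [ 482.01765167 -173.84786878   36.        ] yaw hole 129.32687240584943
top [312.47985052 211.19395399]
scene [217.89420852 188.0746034 ]
pintip [530.46942253 -10.72796744  80.        ] plate [ 590.8071323  -202.77752634    4.        ]
```

```bash
python3 -c "
from h import *
print(goto([493,-187,130]))"
```

```text
[-0.1009 -0.0531  0.1406]
```

Emit:
arm_command(
  targets=[
    [0,-0.05,-0.03,0.07,0.15],
    [0,-0.1,-0.053,0.14,0.3],
    [0,-0.1,-0.053,0.14,0.45],
    [0,-0.1,-0.053,0.14,0.551],
    [0,-0.1,-0.053,0.14,0.551],
    [0,-0.1,-0.053,0.14,0.551],
  ],
)

```text
time_s: 6.32
ee_pos: [493.1, -185.8, 130.1]
ee_rot: [179.8, 0.0, 129.6]
force: [-0.5, -0.0, -0.1]
gripper_width: 91.1
```

```bash
python3 - <<'E'
from h import *
s=env.state();print(s['ee_pos'],s['ee_rot'],s['qpos'])
im=env.grab_frame('wrist')[:,:,::-1]
cv2.imwrite('pics/w6.png',im);crop(im,185,120,140,120,5,'pics/w6c.png')
E
```

```text
[ 493.05328242 -185.76376834  130.09320937] [1.79776253e+02 1.24751765e-02 1.29553163e+02] [-22.0167598   17.95072239 103.24381517   0.22335536  58.68816171
 -61.68582899]
```

View pics/w6.png

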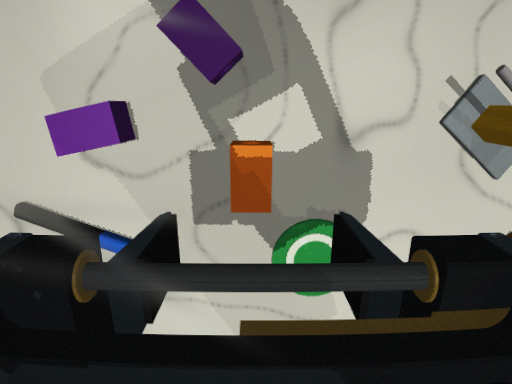

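View pics/w6c.png

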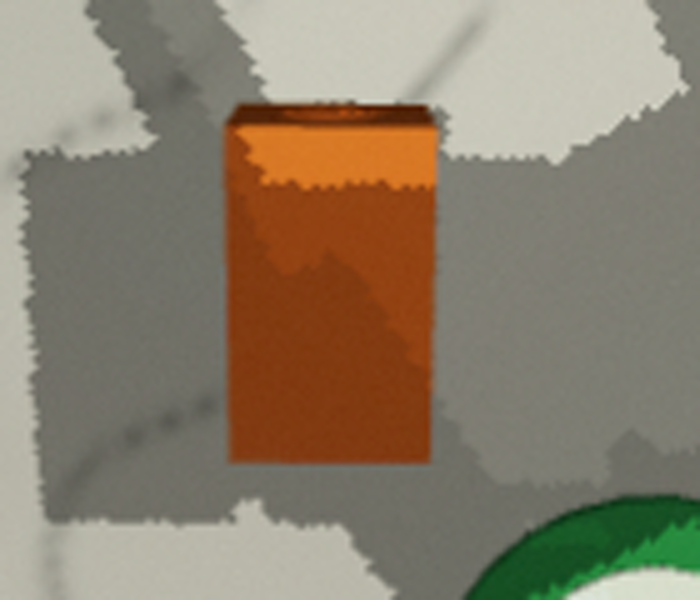

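The gripper is aligned with the block. Its top corners in the crop are (225,124), (438,124), (431,463) and (229,463). The strip I took for the pin earlier may be its shadow. Now triangulating the block.

```bash
python3 - <<'E'
from h import *
C5=lambda x,y:(195+(x+.5)/6-.5,155+(y+.5)/6-.5)
C6=lambda x,y:(185+(x+.5)/5-.5,120+(y+.5)/5-.5)
E=lambda r:Rn.from_euler('xyz',r,degrees=True).as_matrix()
p5=(np.array([457.708,-143.044,200.238]),E([179.936,.113,154.135]));p6=(np.array([493.05,-185.76,130.09]),E([179.776,.012,129.553]))
a=[(235,150),(408,220),(278,494),(108,421)];b=[(225,124),(438,124),(431,463),(229,463)]
X=[]
for i in range(4):
    x,e=tri(ray('wrist',C5(*a[i]),p5),ray('wrist',C6(*b[i]),p6));X.append(x);print(x.round(1),np.round(e,1))
c=[onz('wrist',C6(*q),36,p6) for q in b]
m=sum(c)/4;x=c[0]+c[1]-c[2]-c[3];print(m.round(1),np.degrees(np.arctan2(x[1],x[0])),np.linalg.norm(c[0]-c[1]),np.linalg.norm(c[1]-c[2]))
u=x/np.linalg.norm(x);g=m-17*u;print('grasp',g);g[2]=3;print(goto(g))
E
```

```text
[ 447.6 -163.3   43.4] [0.1 0.1]
[ 475.7 -141.9   32.5] [0.4 0.4]
[ 514.  -188.5   33.7] [0. 0.]
[ 485.5 -210.5   36.4] [0.2 0.2]
[ 480.5 -176.1   36. ] 129.12471153447228 35.783073611462264 60.1371543641331
grasp [ 491.24111017 -189.3130663    36.        ]
[-0.0027 -0.0083  0.255 ]
```

The mean top height is 36.5 mm and the sizes come out at 35.8 × 60.1, both as expected. Lowering to grasp.

Emit:
arm_command(
  targets=[
    [0,-0.003,-0.008,0.07,0.01],
    [0,-0.003,-0.008,0.14,0.01],
    [0,-0.003,-0.008,0.21,0.01],
    [0,-0.003,-0.008,0.24,0.01],
    [0,-0.003,-0.008,0.252,0.01],
    [0,-0.003,-0.008,0.252,0.01],
  ],
)

```text
time_s: 6.87
ee_pos: [491.1, -188.7, 3.8]
ee_rot: [179.8, -0.0, 129.2]
force: [0.3, -1.0, 0.6]
gripper_width: 90.9
```

Emit:
arm_command(
  targets=[
    [1,0,0,0,0],
    [1,0,0,0,0],
    [1,0,0,0,0],
    [1,0,0,0,0],
    [1,0,0,0,0],
    [1,0,0,0,0],
    [1,0,0,0,0],
    [1,0,0,0,0],
  ],
  squeeze=25,
)

```text
time_s: 7.53
ee_pos: [491.1, -188.7, 3.9]
ee_rot: [179.8, -0.0, 129.2]
force: [-0.1, 0.6, -0.8]
gripper_width: 40.9
```

```bash
python3 - <<'E'
from h import *
s=env.state();print(s['ee_pos'],s['ee_rot'],s['qpos'],s['gripper_width'])
im=env.grab_frame('wrist')[:,:,::-1]
cv2.imwrite('pics/w7.png',im)
E
```

```text
[ 491.12595315 -188.68989383    3.92487253] [ 1.79796575e+02 -2.58310516e-02  1.29186941e+02] [-22.39118359  26.87842412 111.52581764   0.28842672  41.52201365
 -61.79390142] 40.9256368840288
```

View pics/w7.png

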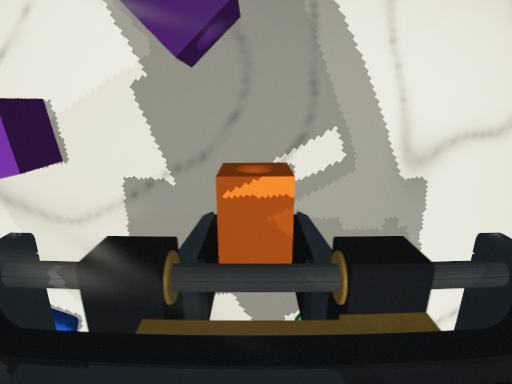

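Emit:
arm_command(
  targets=[
    [1,0,0,0,0],
    [1,0,0,0,0],
    [1,0,0,0,0],
    [1,0,0,-0.04,0],
    [1,0,0,-0.12,0],
    [1,0,0,-0.2,0],
    [1,0,0,-0.24,0],
    [1,0,0,-0.24,0],
  ],
)

```text
time_s: 8.25
ee_pos: [493.8, -190.3, 128.7]
ee_rot: [179.5, 0.5, 129.2]
force: [0.9, -0.8, -0.8]
gripper_width: 35.8
```

```bash
python3 - <<'E'
from h import *
print(goto([440,0,160]))
E
```

```text
[ 0.3624  0.1576 -0.0643]
```

Emit:
arm_command(
  targets=[
    [1,0.06,0.026,-0.02,0.14],
    [1,0.12,0.052,-0.04,0.28],
    [1,0.18,0.078,-0.064,0.42],
    [1,0.24,0.104,-0.064,0.56],
    [1,0.3,0.13,-0.064,0.7],
    [1,0.36,0.157,-0.064,0.84],
    [1,0.362,0.158,-0.064,1],
    [1,0.362,0.158,-0.064,1],
  ],
)

```text
time_s: 8.92
ee_pos: [438.8, 1.5, 158.6]
ee_rot: [179.5, 0.0, 84.3]
force: [0.1, -0.7, -0.7]
gripper_width: 35.7
```

Emit:
arm_command(
  targets=[
    [1,0,0,0,0.15],
    [1,0,0,0,0.3],
    [1,0,0,0,0.45],
    [1,0,0,0,0.6],
    [1,0,0,0,0.75],
    [1,0,0,0,0.9],
    [1,0,0,0,1],
    [1,0,0,0,1],
  ],
)

```text
time_s: 9.58
ee_pos: [438.5, 0.6, 157.6]
ee_rot: [179.7, -0.3, 39.3]
force: [0.2, 0.6, -2.0]
gripper_width: 36.0
```

```bash
python3 - <<'E'
from h import *
s=env.state();print(s['ee_pos'],s['ee_rot'],s['qpos'],s['gripper_width'])
im=env.grab_frame('wrist')[:,:,::-1]
cv2.imwrite('pics/w8.png',im)
E
```

```text
[438.54468526   0.58837831 157.56864404] [179.66456957  -0.2657456   39.2953525 ] [-1.36351494e+00  8.61611283e+00  1.11692837e+02 -9.45945805e-02
  5.92709398e+01  4.93899482e+01] 35.95461966962282
```

View pics/w8.png

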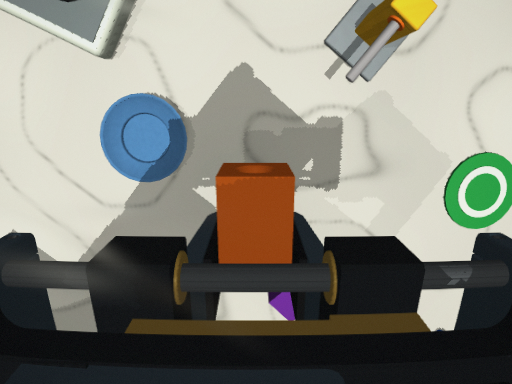

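The pin tip is at (352,77) and the post top at (415,10). The block is held straight. Finishing the turn for a second view.

Emit:
arm_command(
  targets=[
    [1,0,0,0,0.15],
    [1,0,0,0,0.3],
    [1,0,0,0,0.45],
    [1,0,0,0,0.6],
    [1,0,0,0,0.75],
    [1,0,0,0,0.873],
    [1,0,0,0,0.873],
    [1,0,0,0,0.873],
  ],
)

```text
time_s: 10.3
ee_pos: [438.4, 0.4, 157.3]
ee_rot: [179.9, -0.4, 0.4]
force: [-0.5, -0.3, -1.4]
gripper_width: 35.8
```

```bash
python3 - <<'E'
from h import *
s=env.state();print(s['ee_pos'],s['ee_rot'],s['qpos'],s['gripper_width'])
im=env.grab_frame('wrist')[:,:,::-1]
cv2.imwrite('pics/w9.png',im)
crop(im,190,0,140,110,5,'pics/w9c.png');crop(cv2.imread('pics/w8.png'),310,0,140,110,5,'pics/w8c.png')
E
```

```text
[4.38385982e+02 3.63553875e-01 1.57287446e+02] [179.90397648  -0.37937811   0.40429434] [-1.39126682e+00  8.63841142e+00  1.11710987e+02 -9.78270557e-02
  5.92684376e+01  8.82544676e+01] 35.80941402814167
```

View pics/w9.png

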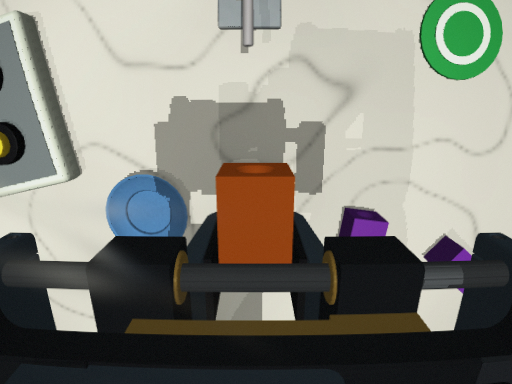

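View pics/w9c.png

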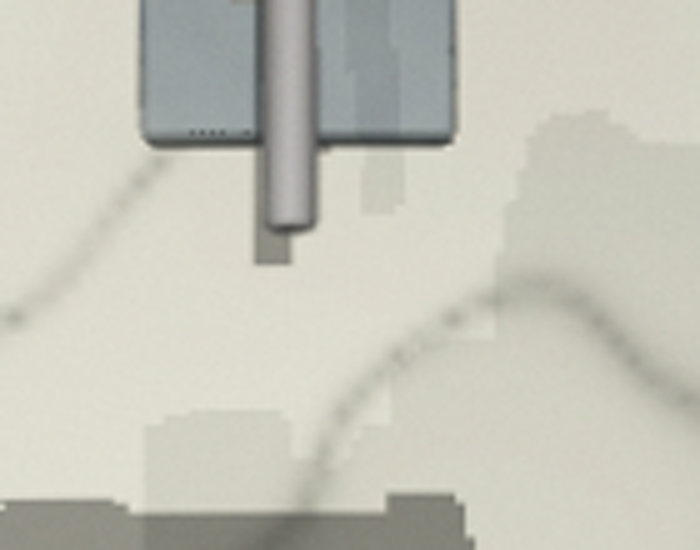

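View pics/w8c.png

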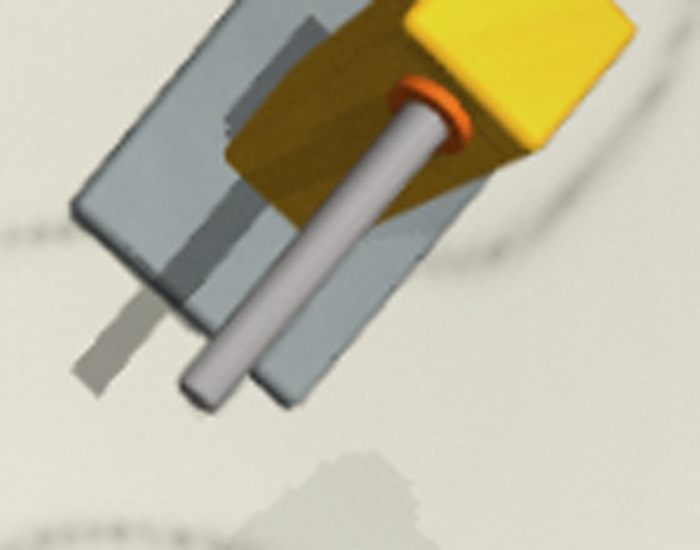

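Pin tip: w9c (290,226) and w8c (200,391). Pin base: w8c (432,118).

```bash
python3 - <<'E'
from h import *
E=lambda r:Rn.from_euler('xyz',r,degrees=True).as_matrix()
p8=(np.array([438.545,.588,157.569]),E([179.665,-.266,39.295]));p9=(np.array([438.386,.364,157.287]),E([179.904,-.379,.404]))
C8=lambda x,y:(310+(x+.5)/5-.5,(y+.5)/5-.5)
C9=lambda x,y:(190+(x+.5)/5-.5,(y+.5)/5-.5)
r8=ray('wrist',C8(200,391),p8);r9=ray('wrist',C9(290,226),p9)
print(tri(r8,r9)); rs=[r8,r9,ray('top',(255.8,188.2)),ray('scene',(265.3,186.2))];print(tri(*rs))
print(onz('wrist',C8(200,391),80,p8),onz('wrist',C9(290,226),80,p9))
a=onz('wrist',C8(200,391),80,p8);b=onz('wrist',C8(432,118),80,p8);d=b-a;print('pin w8',np.linalg.norm(d),np.degrees(np.arctan2(d[1],d[0])))
a=onz('wrist',C9(290,226),80,p9);b=onz('wrist',C9(289,20),80,p9);d=b-a;print('pin w9',np.degrees(np.arctan2(d[1],d[0])))
a=onz('wrist',C9(148,140),8,p9);b=onz('wrist',C9(455,138),8,p9);d=a-b;print('foot',a,b,np.linalg.norm(d),np.degrees(np.arctan2(-d[0],d[1])))
a=onz('wrist',C8(75,207),8,p8);b=onz('wrist',C8(292,402),8,p8);d=a-b;print('foot8',a,b,np.linalg.norm(d),np.degrees(np.arctan2(-d[0],d[1])))
# block held: top corners hole end
P,R=p9
for uv in [(217,177),(294.5,177),(293,262),(219,262)]: print(R.T@(onz('wrist',uv,P[2]+32,p9)-P))
E
```

```text
(array([558.5866244 ,   6.7523318 ,  82.56327548]), [0.3777295797579097, 0.3777295797579516])
(array([557.7510176 ,   7.78410707,  78.0044478 ]), [2.7881944841329416, 1.68398413461241, 4.704571715010222, 1.1716521765795676])
[559.61358667   6.43325734  80.        ] [558.70162865   6.67397994  80.        ]
pin w8 52.12537537982264 -0.10094357781522457
pin w9 0.49063131869535814
foot [587.50889199  35.0925538    8.        ] [588.23288779 -22.89142628   8.        ] 57.98849986154464 0.7153656617480845
foot8 [587.59648292  35.64435172   8.        ] [588.65928907 -21.34864269   8.        ] 57.002903158258995 1.068328670993094
[ 44.48115855 -17.32029388 -31.7355269 ]
[ 44.47872728  17.70604112 -31.67685574]
[  1.96735794  18.4741679  -31.95677734]
[  1.99435232 -17.75136034 -32.01729529]
```

The pin tip is at about (558.5, 6.6, 80), and the stand is turned about 0.5°, which agrees with the foot's front edge. Moving to stand in front of the pin.

```bash
python3 - <<'E'
from h import *
print(goto([490,6.8,66.5]))
E
```

```text
[ 0.102  -0.0123  0.1824]
```

Emit:
arm_command(
  targets=[
    [1,0.02,-0.012,0.06,0],
    [1,0.06,-0.012,0.12,0],
    [1,0.1,-0.012,0.18,0],
    [1,0.102,-0.0123,0.1824,0],
    [1,0.102,-0.0123,0.1824,0],
    [1,0.102,-0.0123,0.1824,0],
  ],
)

```text
time_s: 10.85
ee_pos: [489.7, 6.7, 66.9]
ee_rot: [179.9, -0.4, 0.4]
force: [0.1, 0.5, -2.0]
gripper_width: 35.8
```

```bash
python3 - <<'E'
from h import *
s=env.state();print(s['ee_pos'],s['ee_rot'],s['force'])
im=env.grab_frame('wrist')[:,:,::-1]
cv2.imwrite('pics/w10.png',im)
crop(env.grab_frame('scene')[:,:,::-1],220,150,100,90,6,'pics/s10.png')
E
```

```text
[489.67541702   6.69562817  66.8978312 ] [179.9060786   -0.35198465   0.44520431] [ 0.07821404  0.54703408 -1.96048123]
```

View pics/w10.png

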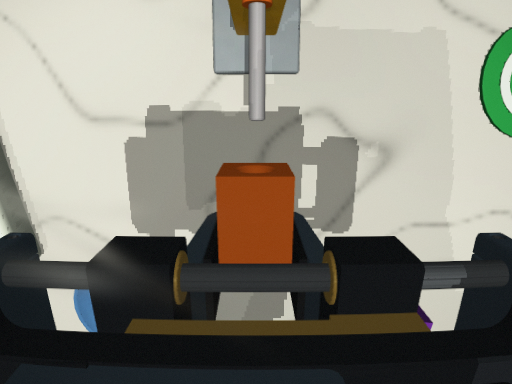

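View pics/s10.png

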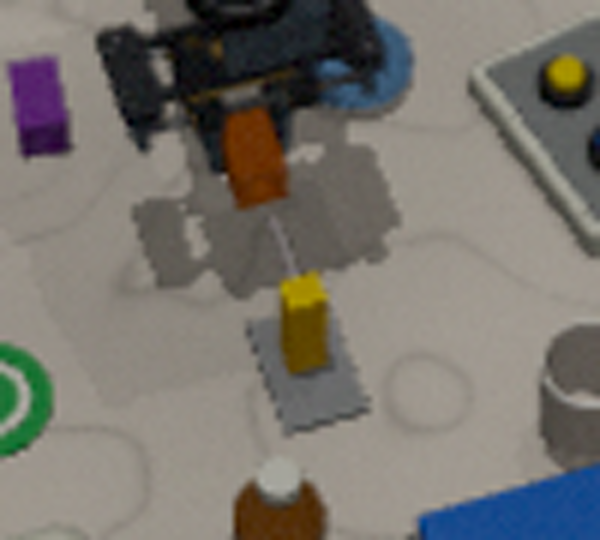

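The pin (257,118) lines up with the hole (256,168). Sliding on in stages and watching the force.

Emit:
arm_command(
  targets=[
    [1,0.02,0,0.0015,0],
    [1,0.04,0,0.0015,0],
    [1,0.05,0,0.0015,0],
    [1,0.06,0,0.0015,0],
    [1,0.065,0,0.0015,0],
  ],
)

```text
time_s: 11.37
ee_pos: [523.8, 6.9, 67.8]
ee_rot: [179.9, -0.6, 0.4]
force: [0.0, 0.3, -1.1]
gripper_width: 36.4
```

```bash
python3 - <<'E'
from h import *
s=env.state();print(s['ee_pos'],s['ee_rot'],s['force'])
im=env.grab_frame('wrist')[:,:,::-1]
cv2.imwrite('pics/w11.png',im)
E
```

```text
[523.80438075   6.93982837  67.80499303] [179.90360248  -0.57795705   0.41992336] [ 0.02801122  0.31603318 -1.09445484]
```

View pics/w11.png

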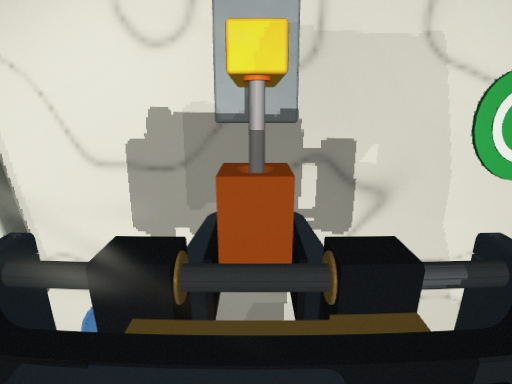

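The pin is entering the hole at (257,170) with no contact force. Continuing slowly towards the bottom.

Emit:
arm_command(
  targets=[
    [1,0.015,0,0.001,0],
    [1,0.03,0,0.001,0],
    [1,0.04,0,0.001,0],
    [1,0.046,0,0.001,0],
    [1,0.05,0,0.001,0],
    [1,0.05,0,0.001,0],
  ],
)

```text
time_s: 11.92
ee_pos: [549.2, 7.1, 67.3]
ee_rot: [179.9, -0.6, 0.4]
force: [0.1, 0.1, -0.8]
gripper_width: 36.1
```

Emit:
arm_command(
  targets=[
    [1,0.004,0,0.001,0],
    [1,0.007,0,0.001,0],
    [1,0.01,0,0.001,0],
    [1,0.013,0,0.001,0],
    [1,0.013,0,0.001,0],
  ],
)

```text
time_s: 12.33
ee_pos: [553.6, 7.2, 66.6]
ee_rot: [179.9, -0.3, 0.4]
force: [-5.7, -0.2, 2.1]
gripper_width: 35.9
```

At x = 553.6 there is −5.7 N of push. That's where the bottom should be, about 40 mm deep. I'll hold briefly and look.

Emit:
arm_command(
  targets=[
    [1,0.003,0,0,0],
    [1,0.003,0,0,0],
    [1,0.003,0,0,0],
  ],
)

```text
time_s: 12.58
ee_pos: [553.6, 7.2, 66.5]
ee_rot: [179.9, -0.1, 0.4]
force: [-5.3, -0.0, 3.7]
gripper_width: 35.9
```

```bash
python3 - <<'E'
from h import *
s=env.state();print(s['ee_pos'],s['ee_rot'],s['force'])
im=env.grab_frame('wrist')[:,:,::-1]
cv2.imwrite('pics/w12.png',im)
E
```

```text
[553.58418266   7.17040065  66.47129946] [ 1.79903514e+02 -9.71321244e-02  4.22755129e-01] [-5.28521603e+00 -1.80698682e-03  3.68182165e+00]
```

View pics/w12.png

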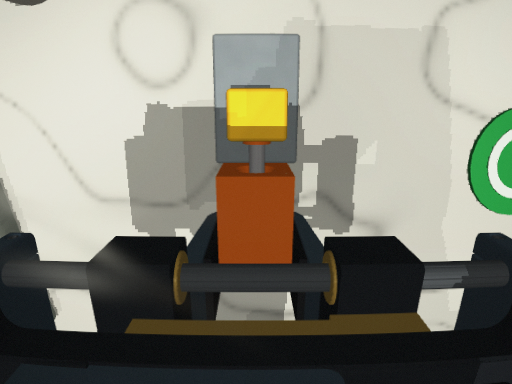

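The pin is bottomed: the mouth is just short of the post. Drawing off straight back.

The commands allow no tilt, so I'll turn the block over by pivoting it in a light grip. The hole end rests on the pin tip from above while the gripper circles down in front of it.

Emit:
arm_command(
  targets=[
    [1,-0.03,0,0,0],
    [1,-0.08,0,0,0],
    [1,-0.14,0,0,0],
    [1,-0.15,0,0,0],
    [1,-0.15,0,-0.03,0],
    [1,-0.15,0,-0.07,0],
    [1,-0.15,0,-0.07,0],
  ],
)

```text
time_s: 13.22
ee_pos: [482.3, 6.7, 104.6]
ee_rot: [179.9, -0.7, 0.4]
force: [1.1, -0.3, -0.3]
gripper_width: 36.0
```

```bash
python3 - <<'E'
from h import *
s=env.state();print(s['ee_pos'],s['ee_rot'],s['force'])
im=env.grab_frame('wrist')[:,:,::-1]
cv2.imwrite('pics/w13.png',im)
K=np.array([558.5,84])
for th in range(0,91,10):
    c,q=np.cos(np.radians(th)),np.sin(np.radians(th))
    A=K-np.array([32*c+20*q,32*q-20*c]); print(th,(A-[0,16]).round(1))
E
```

```text
[482.31265942   6.68824148 104.63304048] [179.89830926  -0.65704404   0.42151501] [ 1.11143724 -0.30152991 -0.34000026]
0 [526.5  88. ]
10 [523.5  82.1]
20 [521.6  75.8]
30 [520.8  69.3]
40 [521.1  62.8]
50 [522.6  56.3]
60 [525.2  50.3]
70 [528.8  44.8]
80 [533.2  40. ]
90 [538.5  36. ]
```

View pics/w13.png

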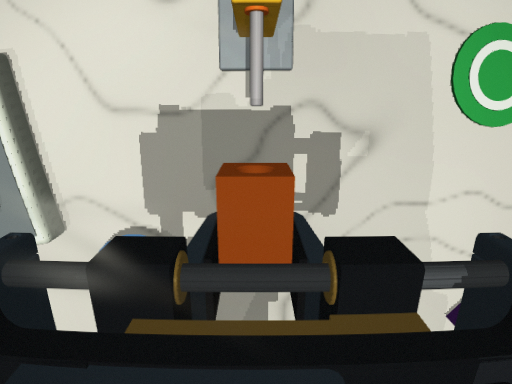

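The adapter is off the pin, level and unslipped. Moving over the pin tip and easing the grip.

Emit:
arm_command(
  targets=[
    [1,0.04,0,0,0],
    [1,0.08,0,0.01,0],
    [1,0.088,0,0.023,0],
    [1,0.088,0,0.023,0],
    [1,0.088,0,0.023,0],
  ],
  squeeze=8,
)

```text
time_s: 13.68
ee_pos: [523.9, 7.0, 90.4]
ee_rot: [179.9, -0.3, 0.4]
force: [-0.0, -0.0, -1.2]
gripper_width: 36.1
```

```bash
python3 - <<'E'
from h import *
s=env.state();P=s['ee_pos'];print(s['ee_pos'],s['ee_rot'],s['force'])
K=np.array([558.5,84])
for th in range(0,91,10):
    c,q=np.cos(np.radians(th)),np.sin(np.radians(th))
    A=K-np.array([32*c+20*q,32*q-20*c])-[0,16]; print(th,tool([A[0]-P[0],0,A[1]-P[2]]))
E
```

```text
[523.90722839   6.99868965  90.43109196] [179.90348256  -0.27116653   0.42251484] [-0.01786006 -0.008782   -1.17492551]
0 [0.0052 0.     0.0049]
10 [-0.0009 -0.      0.0166]
20 [-0.0048 -0.0001  0.0291]
30 [-0.0064 -0.0001  0.0422]
40 [-0.0058 -0.0001  0.0553]
50 [-0.0029 -0.0001  0.0682]
60 [ 0.0022 -0.0001  0.0803]
70 [ 0.0093 -0.0001  0.0914]
80 [ 0.0182 -0.      0.101 ]
90 [0.0287 0.     0.109 ]
```

Pivoting in stages, first to about 40°.

Emit:
arm_command(
  targets=[
    [1,0.003,0,0.005,0],
    [1,-0.001,0,0.017,0],
    [1,-0.003,0,0.023,0],
    [1,-0.005,0,0.029,0],
    [1,-0.006,0,0.036,0],
    [1,-0.006,0,0.042,0],
    [1,-0.006,0,0.049,0],
    [1,-0.006,0,0.055,0],
  ],
)

```text
time_s: 14.35
ee_pos: [520.6, 6.9, 62.5]
ee_rot: [179.9, -0.2, 0.4]
force: [-2.9, -0.0, 3.3]
gripper_width: 36.1
```

```bash
python3 - <<'E'
from h import *
s=env.state();P=s['ee_pos'];print(s['ee_pos'],s['ee_rot'],s['force'],s['torque'])
cv2.imwrite('pics/w14.png',env.grab_frame('wrist')[:,:,::-1])
crop(env.grab_frame('scene')[:,:,::-1],220,150,100,90,6,'pics/s14.png')
K=np.array([558.5,84])
for th in range(40,111,10):
    c,q=np.cos(np.radians(th)),np.sin(np.radians(th))
    A=K-np.array([32*c+20*q,32*q-20*c])-[0,16]; print(th,tool([A[0]-P[0],0,A[1]-P[2]]))
E
```

```text
[520.62987242   6.91488542  62.50325968] [179.90314273  -0.22815753   0.42076564] [-2.916661   -0.03300874  3.31245294] [-0.01037541  0.33312635  0.08173894]
40 [ 0.001   0.     -0.0005]
50 [0.0039 0.     0.0123]
60 [0.009  0.     0.0245]
70 [0.0161 0.0001 0.0355]
80 [0.0251 0.0001 0.0452]
90 [0.0356 0.0002 0.0531]
100 [0.0473 0.0002 0.0591]
110 [0.0598 0.0003 0.063 ]
```

View pics/w14.png

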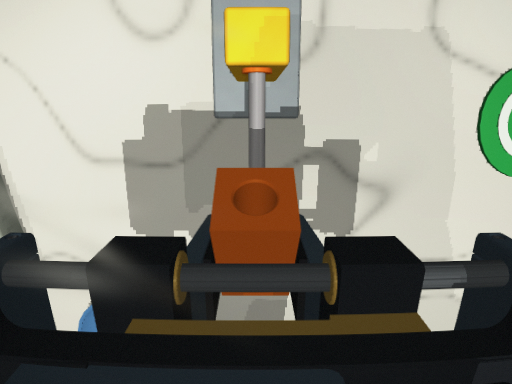

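View pics/s14.png

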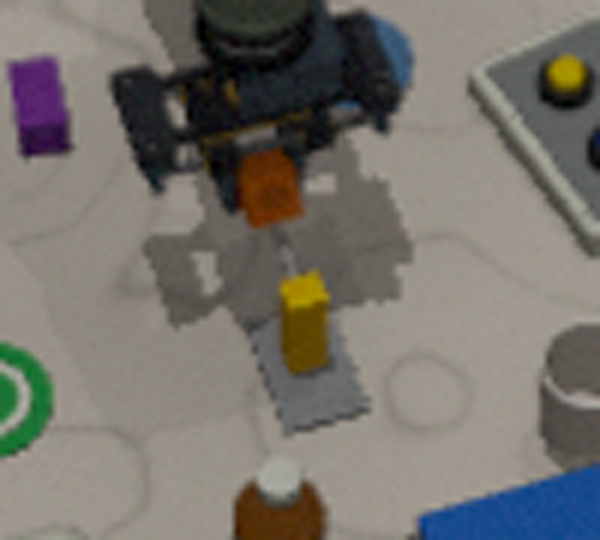

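The block is pivoting as planned: the hole at (255,198) is now tilted about 40° up. The pin forces are about 4 N. Continuing.

Emit:
arm_command(
  targets=[
    [1,0.002,0,0.006,0],
    [1,0.004,0,0.012,0],
    [1,0.0065,0,0.018,0],
    [1,0.009,0,0.0245,0],
    [1,0.0125,0,0.03,0],
    [1,0.016,0,0.0355,0],
    [1,0.02,0,0.041,0],
    [1,0.025,0,0.045,0],
  ],
)

```text
time_s: 15.12
ee_pos: [531.7, 7.0, 38.8]
ee_rot: [179.9, 0.0, 0.4]
force: [-6.8, -0.4, 3.2]
gripper_width: 36.2
```

```bash
python3 - <<'E'
from h import *
s=env.state();P=s['ee_pos'];print(s['ee_pos'],s['ee_rot'],s['force'],s['torque'])
cv2.imwrite('pics/w15.png',env.grab_frame('wrist')[:,:,::-1])
K=np.array([558.5,84])
for th in range(80,121,10):
    c,q=np.cos(np.radians(th)),np.sin(np.radians(th))
    A=K-np.array([32*c+20*q,32*q-20*c])-[0,16]; print(th,tool([A[0]-P[0],0,A[1]-P[2]]))
E
```

```text
[531.72560064   6.96835094  38.80049162] [1.79904532e+02 1.31700669e-02 4.26005993e-01] [-6.7626341  -0.3929099   3.21425911] [0.0113301  0.95936405 0.01740417]
80 [ 0.003   0.     -0.0023]
90 [0.0135 0.0001 0.0056]
100 [0.0253 0.0002 0.0116]
110 [0.0379 0.0003 0.0154]
120 [0.0509 0.0003 0.017 ]
```

View pics/w15.png

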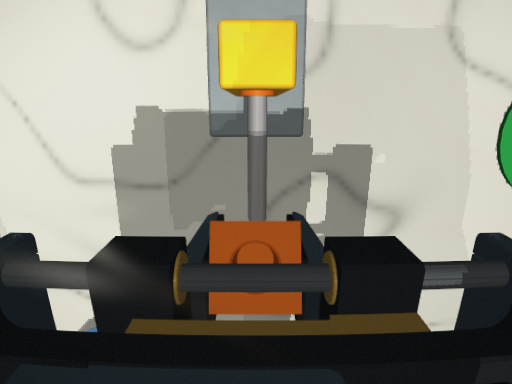

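Emit:
arm_command(
  targets=[
    [1,0.003,0,0.001,0],
    [1,0.007,0,0.003,0],
    [1,0.011,0,0.005,0],
    [1,0.015,0,0.006,0],
    [1,0.017,0,0.006,0],
    [1,0.017,0,0.006,0],
  ],
)

```text
time_s: 15.67
ee_pos: [537.8, 7.0, 33.9]
ee_rot: [179.9, 0.4, 0.4]
force: [-7.5, 0.3, -0.1]
gripper_width: 36.0
```

```bash
python3 - <<'E'
from h import *
s=env.state();P=s['ee_pos'];print(s['ee_pos'],s['ee_rot'],s['force'],s['torque'])
im=env.grab_frame('wrist')[:,:,::-1];cv2.imwrite('pics/w16.png',im);crop(im,190,200,140,130,5,'pics/w16c.png')
crop(env.grab_frame('scene')[:,:,::-1],220,150,100,90,6,'pics/s16.png')
E
```

```text
[537.77204919   7.02142833  33.86115798] [179.90828923   0.40700688   0.4224848 ] [-7.45907615  0.29563526 -0.05574027] [-0.03328985  1.13140035 -0.00342226]
```

View pics/w16.png

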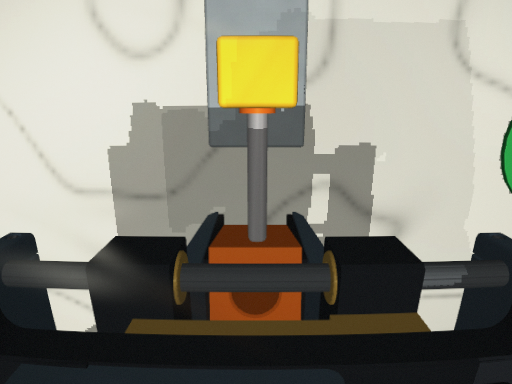

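View pics/s16.png

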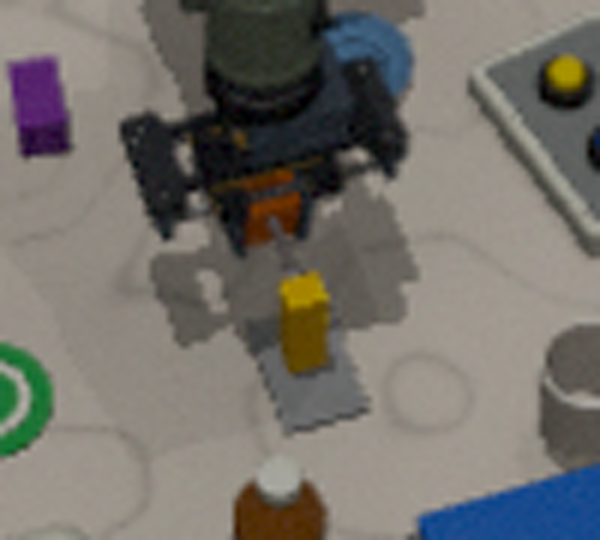

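View pics/w16c.png

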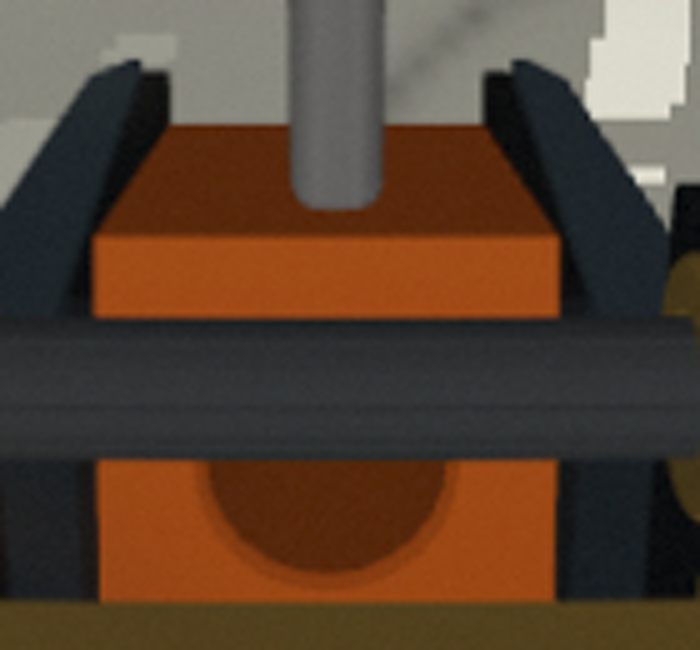

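```bash
python3 - <<'E'
from h import *
P=np.array([0,0,0.]);R=np.diag([1,-1,-1.])
for th in (70,80,90,100):
    c,s=np.cos(np.radians(th)),np.sin(np.radians(th))
    out=[]
    for (l,n) in [(47,-20),(47,16),(47,-2-9.5),(47,-2+9.5),(-13,-20)]:
        X=[l*c-n*s,0,16+l*s+n*c]
        out.append(proj('wrist',X,(P,R))[1].round(0))
    print(th,'top-front,top-rear,hole-front,hole-rear,bottom-front rows',out)
for z in (63,):
    for y in(-18,18):print(proj('wrist',[20,y,z],(P,R)),proj('wrist',[-16,y,z],(P,R)))
E
```

```text
70 top-front,top-rear,hole-front,hole-rear,bottom-front rows [np.float64(213.0), np.float64(306.0), np.float64(235.0), np.float64(284.0), np.float64(214.0)]
80 top-front,top-rear,hole-front,hole-rear,bottom-front rows [np.float64(235.0), np.float64(323.0), np.float64(257.0), np.float64(303.0), np.float64(211.0)]
90 top-front,top-rear,hole-front,hole-rear,bottom-front rows [np.float64(259.0), np.float64(336.0), np.float64(278.0), np.float64(319.0), np.float64(208.0)]
100 top-front,top-rear,hole-front,hole-rear,bottom-front rows [np.float64(282.0), np.float64(346.0), np.float64(299.0), np.float64(332.0), np.float64(207.0)]
[302.99248544 258.52012685] [298.68672469 336.20657825]
[207.81732358 258.50081941] [211.97717497 336.1956604 ]
```

```bash
python3 - <<'E'
from h import *
from scipy.optimize import least_squares
P=np.zeros(3);R=np.diag([1,-1,-1.])
def pts(p):
    th,ax,az=p;c,s=np.cos(th),np.sin(th)
    f=lambda l,n,y:proj('wrist',[ax+l*c-n*s,y,az+l*s+n*c],(P,R))   # l along block from centre, n normal from centre
    a,b=f(-30,-18,-18),f(-30,-18,18);t,u=f(30,-18,-18),f(30,-18,18);h=f(30,9.5,0)
    return np.array([a[1],abs(a[0]-b[0]),t[1],abs(t[0]-u[0]),h[1]])
obs=np.array([200-.5+125/5,64,200-.5+236/5,93,200-.5+580/5])
r=least_squares(lambda p:pts(p)-obs,[1.5,0,33]);print(np.degrees(r.x[0]),r.x,r.fun)
E
```

```text
76.81620405320766 [ 1.34069568 -0.96808536 34.61851594] [-0.06585674 -1.45525294 -0.11570273  0.5198582   0.16762359]
```

The fit puts the block at about 77°, so it needs roughly 13° more. Pushing forward a little further.

Emit:
arm_command(
  targets=[
    [1,0.005,0,0.001,0],
    [1,0.009,0,0.001,0],
    [1,0.013,0,0.001,0],
    [1,0.017,0,0.001,0],
    [1,0.02,0,0.001,0],
    [1,0.02,0,0.001,0],
  ],
)

```text
time_s: 16.27
ee_pos: [544.0, 7.1, 31.1]
ee_rot: [179.9, 0.9, 0.4]
force: [-8.5, -0.4, -1.8]
gripper_width: 36.0
```

```bash
python3 - <<'E'
from h import *
s=env.state();P=s['ee_pos'];print(s['ee_pos'],s['ee_rot'],s['force'],s['torque'])
im=env.grab_frame('wrist')[:,:,::-1];crop(im,190,200,140,130,5,'pics/w17c.png')
E
```

```text
[544.03626391   7.05354526  31.13510151] [179.90972811   0.91500752   0.4229067 ] [-8.49489456 -0.43005108 -1.76389966] [-0.06740846  1.3620083   0.01249812]
```

View pics/w17c.png

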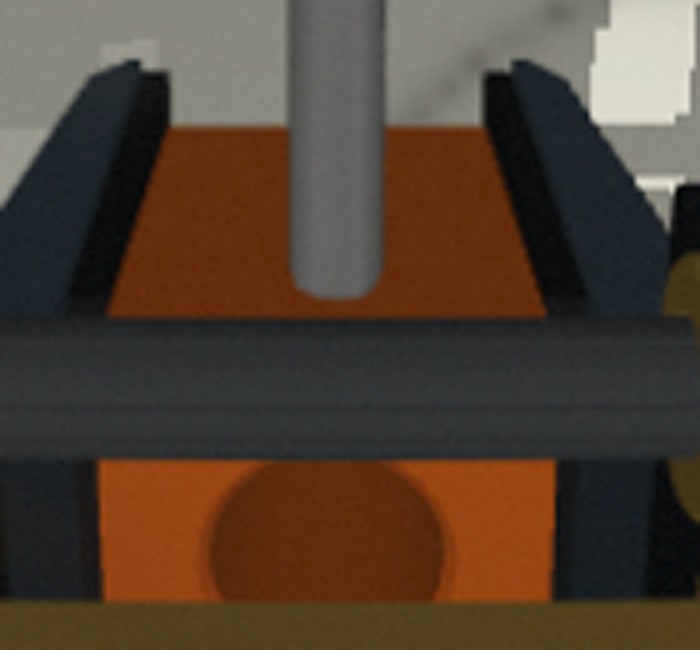

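```bash
python3 - <<'E'
from h import *
P=np.zeros(3);R=np.diag([1,-1,-1.])
from scipy.optimize import least_squares
def f(p):
    th,ax,az=p[0],p[1],34.6;c,s=np.cos(th),np.sin(th)
    g=lambda l,n,y:proj('wrist',[ax+l*c-n*s,y,az+l*s+n*c],(P,R))
    return [g(-30,-18,0)[1]-224.9,g(30,-9.5,0)[1]-(199.5+453/5),(g(30,0,9.5)[1]+g(30,0,-9.5)[1])/2-(199.5+550/5)]
for z in(32,34.6,36):
    r=least_squares(f,[1.5,0]);print(np.degrees(r.x[0]),r.x[1],r.fun)
E
```

```text
84.78327812959401 -4.966662053988826 [-0.13386669 -1.1392807   1.30036561]
84.78327812959401 -4.966662053988826 [-0.13386669 -1.1392807   1.30036561]
84.78327812959401 -4.966662053988826 [-0.13386669 -1.1392807   1.30036561]
```

It's at about 85° now. One more small nudge, then back off and firm up the grip.

Emit:
arm_command(
  targets=[
    [1,0.006,0,-0.003,0],
    [1,0.01,0,-0.003,0],
    [1,0.012,0,-0.003,0],
    [1,0.012,0,-0.003,0],
  ],
)

```text
time_s: 16.65
ee_pos: [546.6, 7.1, 30.5]
ee_rot: [179.9, 1.4, 0.4]
force: [-8.6, 0.2, -2.0]
gripper_width: 36.0
```

Emit:
arm_command(
  targets=[
    [1,-0.02,0,0,0],
    [1,-0.07,0,0,0],
    [1,-0.15,0,0,0],
    [1,-0.2,0,-0.04,0],
    [1,-0.2,0,-0.12,0],
    [1,-0.2,0,-0.2,0],
    [1,-0.2,0,-0.2,0],
    [1,-0.2,0,-0.2,0],
  ],
  squeeze=25,
)

```text
time_s: 17.32
ee_pos: [452.1, 6.5, 134.9]
ee_rot: [179.9, 0.9, 0.4]
force: [-0.4, 0.3, -1.7]
gripper_width: 35.5
```

```bash
python3 - <<'E'
from h import *
s=env.state();P=s['ee_pos'];print(s['ee_pos'],s['ee_rot'],s['force'],s['torque'],s['qpos'])
im=env.grab_frame('wrist')[:,:,::-1];crop(im,156,180,200,150,4,'pics/w18c.png')
crop(env.grab_frame('scene')[:,:,::-1],200,120,110,90,7,'pics/s18.png')
E
```

```text
[452.13105963   6.46174801 134.93036367] [179.90158843   0.90005402   0.42260461] [-0.36620144  0.2513793  -1.68797004] [-0.03789208  0.16867756 -0.03660883] [ -0.55407416  11.87501629 111.23340023  -0.13442689  57.78990062
  89.09509286]
```

View pics/w18c.png

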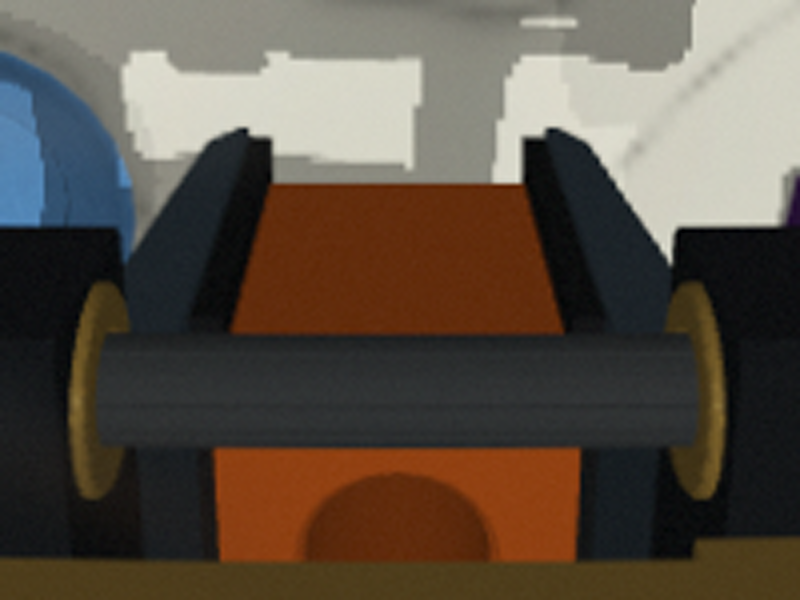

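View pics/s18.png

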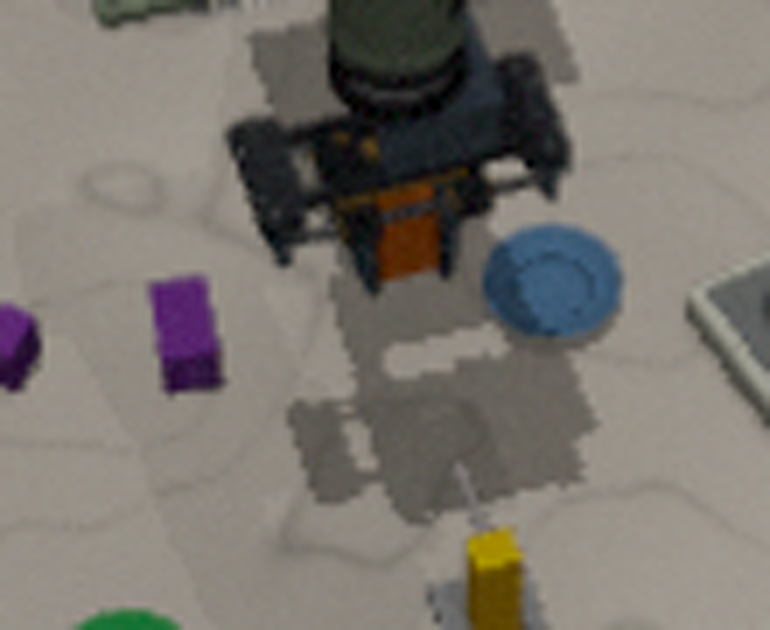

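```bash
python3 - <<'E'
from h import *
P=np.zeros(3);R=np.diag([1,-1,-1.])
from scipy.optimize import least_squares
for z in(32,34.6,36):
    def f(p):
        th,ax,az=p[0],p[1],z;c,s=np.cos(th),np.sin(th)
        g=lambda l,n,y:proj('wrist',[ax+l*c-n*s,y,az+l*s+n*c],(P,R))
        return [g(-30,-18,0)[1]-225.6,g(30,-9.5,0)[1]-297.4]
    r=least_squares(f,[1.5,0]);print(np.degrees(r.x[0]),r.x[1],r.fun)
print(goto([590.5,-204,140]))
E
```

```text
88.55393087472297 -8.1096399424175 [-8.52651283e-14 -5.68434189e-13]
87.8542412011075 -6.791989912449134 [-2.84217094e-14 -1.13686838e-13]
87.47972161686063 -6.0816377027587185 [0. 0.]
[ 0.2791  0.4231 -0.0222]
```

The hole is at about 88°, essentially straight up, and the block's centre is at TCP + (−7, 0, +35). Moving over the plate.

Emit:
arm_command(
  targets=[
    [1,0.03,0.05,-0.01,0],
    [1,0.07,0.11,-0.01,0],
    [1,0.12,0.18,-0.01,0],
    [1,0.165,0.25,-0.01,0],
    [1,0.21,0.32,-0.01,0],
    [1,0.25,0.38,-0.01,0],
    [1,0.28,0.415,-0.01,0],
    [1,0.293,0.425,-0.01,0],
  ],
)

```text
time_s: 18.08
ee_pos: [598.5, -208.1, 130.3]
ee_rot: [179.9, 1.5, 0.3]
force: [1.1, -0.2, -1.0]
gripper_width: 35.6
```

```bash
python3 - <<'E'
from h import *
print(env.state()['ee_pos'],goto([597.5,-205,82]))
E
```

```text
[ 598.51978803 -208.14375596  130.31790249] [ 0.0006 -0.0064  0.0966]
```

Emit:
arm_command(
  targets=[
    [1,0,-0.003,0.03,0],
    [1,0,-0.006,0.06,0],
    [1,0,-0.006,0.085,0],
    [1,0,-0.006,0.095,0],
    [1,0,-0.006,0.095,0],
    [1,0,-0.006,0.095,0],
    [1,0,-0.006,0.095,0],
  ],
)

```text
time_s: 18.67
ee_pos: [597.6, -205.0, 83.3]
ee_rot: [179.9, 1.5, 0.3]
force: [-0.7, 0.2, -1.7]
gripper_width: 35.9
```

```bash
python3 - <<'E'
from h import *
s=env.state();print(s['time_s'],s['ee_pos'],s['ee_rot'],s['force'],s['qvel'],s['gripper_width'])
im=env.grab_frame('wrist')[:,:,::-1];cv2.imwrite('pics/w19.png',im)
cv2.imwrite('pics/s19.png',env.grab_frame('scene')[:,:,::-1]);t=env.grab_frame('top')[:,:,::-1]
crop(t,260,120,110,90,7,'pics/t19.png')
P=s['ee_pos'];C=P+[-7,0,35];print(C,proj('top',C),proj('scene',C))
E
```

```text
18.6667 [ 597.64650012 -205.01889046   83.28470978] [179.89875515   1.48087665   0.28021847] [-0.6796573   0.20375754 -1.65502074] [-0.11134614 -0.60032403 -0.46198861  0.13595555 -0.04144438 -0.09810387] 35.913861876635025
[ 590.64650012 -205.01889046  118.28470978] [324.86948977 173.57430126] [214.89691218 200.9482923 ]
```

View pics/w19.png

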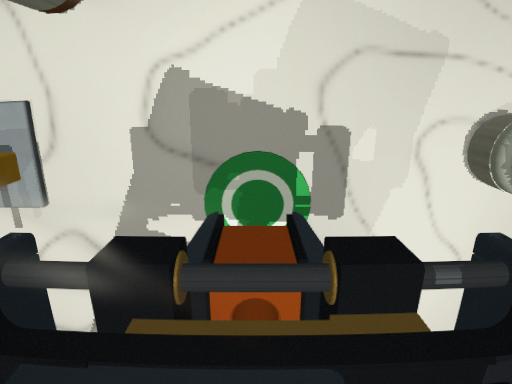

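View pics/t19.png

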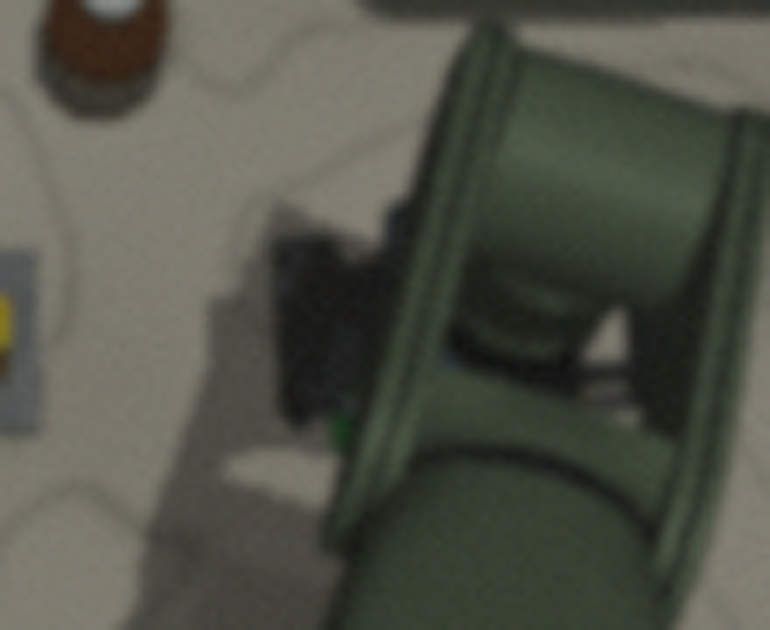

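View pics/s19.png

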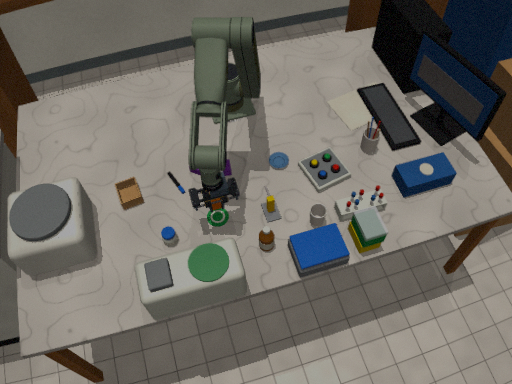

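```bash
python3 - <<'E'
from h import *
im=cv2.imread('pics/w19.png');crop(im,156,180,200,150,4,'pics/w19c.png')
print(onz('wrist',(257.5,203),4),env.state()['qvel'],env.state()['ee_pos'])
E
```

```text
[ 592.90874199 -207.44837583    4.        ] [-0.01876622  0.15089298  0.14859235  0.02956879  0.05091408  0.03286595] [ 597.71237431 -205.25368786   83.70734625]
```

View pics/w19c.png

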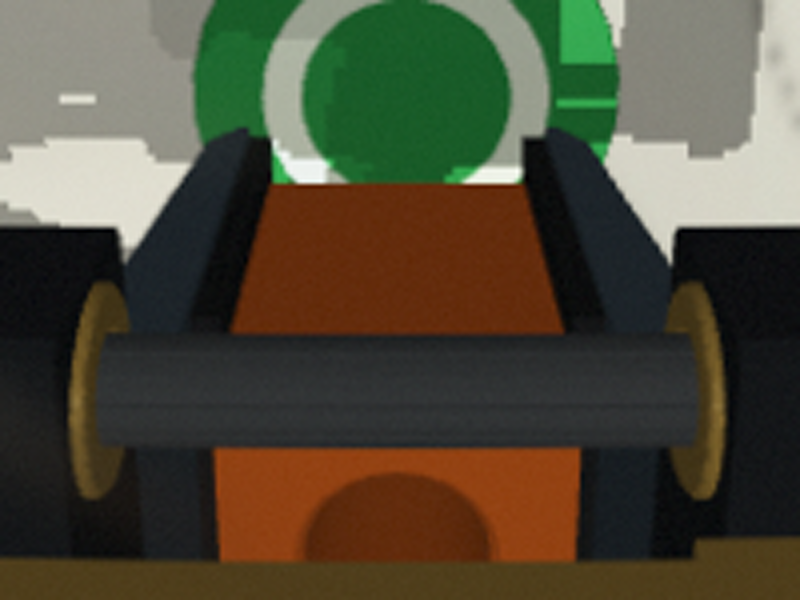

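The grip hasn't changed: the hole is up, its front rim still at (398,473). The plate re-measures at (593, −207), within 3 mm of the block's centre, and the arm is still. Handing in.

```bash
python3 -c "
from h import *
env.job_done()"
```

```text
the job is handed in; nothing more can be done
```

I carried out every step and handed the job in at about 19 s of the 72 s allowed. The hand-in reports no verdict, so the results below are my own last checks.

- **Keys:** I pressed green, then yellow, then blue, one at a time. Each went from about z = 52 mm to a hard stop at about 46 mm, with 27–36 N of tool force. Pictures showed each earlier key back up before the next press. I never touched red.
- **Feeler:** I gripped the orange adapter near its closed end and slid it onto the pin. The bottom showed as a 5–6 N push at x = 553.6 mm, where I expected it to be at about 553 mm. I then drew it off straight back.
- **Turning over:** The commands allow no tilt, so I pivoted the block in an 8 N grip against the pin tip, then firmed the grip to 25 N. The fitted angle before the last move was about 88°, and the final picture looked the same.
- **Final pose:** The block's centre is at about (591, −205, 118) mm. The plate measured (590.5, −205) earlier and (593, −207) at the end, so it is within about 3 mm sideways. The gripper reads 35.9 mm on the 36 mm block, and the arm is at rest. I saw nothing else moved in the final scene picture, which I compared only by eye.

**Disagreements:**
- The cameras put the key tops at about 48 mm, while touch found about 52 mm.
- An early single-view reading of the pin tip was wrong because I had picked its shadow. I measured it again from two views before using it.
- The final overhead picture was blocked by the arm, so the final check rests on the wrist camera.

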